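# Wind up the round spring drive

### The job

Two spring drives are screwed to the bench. Wind the key of the round one clockwise (seen from above) until it is fully wound, at its stop, with the key's nose at the broad white mark; do it in at least two part turns, letting go of the key about half way and taking a fresh hold. Leave the key of the square drive as it is.

Things in the scene. Friction and masses are not known exactly. Their poses are not given: they have to be found in the camera images.
- round_drive: the round drive to wind: aluminium drum, 100 mm in diameter, 45 mm high, on a 116 mm round foot flange fixed to the bench; origin at the centre of its underside, z up, on the key's turning axis. On its black dial white marks lead clockwise from slack to one broad white mark at fully wound, which lies 1.3 rad clockwise of the drum's x axis.
- round_key_grip (a point): centre of the round drive's key, on its vertical turning axis, 68 mm above the bench. Upright steel thumb bar 46 mm long, 10 thick, 30 high (53 to 83 mm above the bench), on a 9 mm stem over the drum. The frame turns with the key: x along the bar to its nose (small pointer at the bar's lower edge, reaching 36 mm from the axis), y across the bar, z up.
- round_key (a joint): winding angle of the round drive's key, rad: 0 = slack, 2.6 = fully wound at a hard stop; starts between 0 and 0.4; grows as the key turns clockwise seen from above. A spring pulls back, but an inner friction brake (in place of a ratchet) holds the key wherever it is let go; turning it takes 0.08 to 0.12 N m.
- square_key_nose (a point): tip of the nose of the key on the other drive, to be left alone: an equal key (nose 56 mm above the bench, 36 mm from that key's axis; this frame's x points outward along the bar) on a square aluminium box, 94 mm wide and 45 mm high, on a 106 mm foot plate fixed to the bench.

How it is judged:
On the way:
1. the round drive's key has been wound part of the way and let go there (value of joint round_key between 0.55 and 2.3 rad and contact force between round_key and the fingers below 0.1 N), for 0.2 s.
At the end, for the whole second after the job is handed in: the round drive's key is fully wound: within 0.2 rad (11 degrees) of its stop (above 2.4 of 2.6 rad), at rest and let go, having been let go at least once part way (between 0.55 and 2.3 rad); the square drive's key stands where it stood (value of joint round_key above 2.4 rad and velocity of joint round_key between -0.05 and 0.05 rad/s); the robot touches nothing.
It fails at once if the key of the square drive is turned (its nose moves more than 8 mm) (distance of square_key_nose from where it was at the start of the episode above 0.008 m).
It also fails if it takes over 48 s, if anything falls off the work surface, if the arm or the gripper's body presses on something with over 40 N, if the wrist force passes 120 N, or if a joint passes its speed limit or range.

### The arm

A 6-joint arm with a two-finger parallel gripper is mounted at the origin on a cart in front of the work surface, level with it; the furniture and walls round the work are solid. World frame = base frame: x ahead of the robot, y to its left, z up, the work surface at z = 0. Lengths are in m, angles in rad, forces in N, time in s.
With the tool pointing down it reaches from about 0.25 to 0.775 m from the base axis. Payload 4 kg.
Tool frame: the origin (TCP) lies at the very end of the fingers, on their centre line; the grasp point (between the pads) lies 19 mm behind it; z points along the fingers, y is the direction in which the jaws open and shut (so a half turn about z gives the same grasp; the last joint's range is limited). The gripper opens to 94 mm and grips with 3 to 60 N. Pads are 16 mm wide; open, the fingers measure 119 mm over their backs; the gripper's body (75 mm by 177 mm) begins 78 mm behind the grasp point.
Start: joints at [-1.284, 0.087, 1.371, -0, 1.684, -0.103], TCP at [0.209, -0.509, 0.206] pointing down, gripper open.
Joint ranges: [-3.1, 3.1], [-0.76, 2.03], [0.27, 2.55], [-1.08, 4.22], [0.17, 2.65], [-2.57, 2.57]. Speed limits (rad/s): [2.79, 2.79, 3.14, 3.14, 3.14, 3.14].

### API

Orientations are given as a rotation vector (axis times angle).
In Python, from plant import robot gives the robot as it stands. The module is installed in compiled form; this text tells all that it offers.
- The arm moves only by the tool arm_command, never from a script. Its argument "moves" is a list of rows, each an object with "slide": the shift along the tool's x, y, z in cm, a list of three; "angular": the turn, a rotation vector about the tool's x, y, z in rad, a list of three. A call has 1 to 12 rows; each row shifts and turns the commanded pose from where the row before left it, along the tool's axes as they then stand; what a row does not reach is not made up. A row lasts 1/12 s, in which the tool goes at most 41.7 mm and 7.16 degrees, less where a joint would pass 70% of its speed; a pose out of reach is approached as far as the arm can. A call with a gripper value outside its range is refused whole. "claw" is the opening, from 0 (shut) to 1 (fully open), set as the call begins (left out, the last holds). The fingers move at their own pace and stop on an object; the grip force is fixed at half the most. Time passes only in rows, so rows that do not move let the fingers close. It gives the time, the measured TCP pose, the force and the opening at its end, in the units of the state.
- robot.state(): the state, without advancing time (a new reading comes with each control period).
- robot.read_camera(name): name is "scene" or "top"; returns a dict with "color" (400x640x3 uint8, red, green, blue), "depth" (400x640 float32, m along the optical axis (not along the pixel's ray), 0 where there is no reading), "fx", "fy", "cx", "cy" (pixels), "k1" (the pictures are not rectified: a ray, as slopes to the right and down, at radius r is drawn at 1 + k1 r^2 times it, then the intrinsics apply), "xyz" and "attitude" of the camera in the world. Camera axes: x right, y down, z forward; pixel columns grow to the right and rows downward; lengths in m; the calibration is good to about 2 mm. A picture is of the moment at which its call begins.
- robot.close_job(): hands the job in, once; it reports no verdict.
The state is a dict: "t": time; "joint_positions": joint angles; "dq": joint speeds; "joint_efforts": joint torques, N m; "position": TCP position; "orientation": TCP orientation; "force": force on the tool from outside, world axes, zero at the start; "ft_torque": the same for the moment, N m; "opening": finger opening in m.
Only numpy, scipy, OpenCV 4.12 (cv2) and the standard library are available. Lean on these libraries where they do the work, as an engineer would, in place of code of your own. Each camera call takes 0.05 s, during which the arm holds its last target.

## Working session

There is one attempt and no reset: what is moved stays moved. The work goes in short steps, Python scripts to look and compute and a tool call to move; the robot and the scene stay as the last step left them, time stands still between calls to the robot, and variables do not carry over. Pictures are saved under pics/ and viewed, and the job is handed in when it is done.

Besides the shell and the picture viewer there is one more tool, called after "Emit:" by a JSON object that holds its "name" and its "arguments". arm_command: Moves the arm, as the interface text tells. Its arguments: {"type":"object","properties":{"moves":{"type":"array","items":{"type":"object","properties":{"slide":{"type":"array","items":{"type":"number"}},"angular":{"type":"array","items":{"type":"number"}}}}},"claw":{"type":"number"}},"required":["moves"]}

```bash
mkdir -p pics; python3 - <<'E'
from plant import robot
import cv2,pickle
s=robot.state();print(s)
for n in("scene","top"):
    c=robot.read_camera(n);pickle.dump(c,open(n+".pkl","wb"))
    cv2.imwrite(f"pics/{n}0.png",c["color"][:,:,::-1])
    print(n,{k:v for k,v in c.items() if k not in("color","depth")})
E
```

```text
{'t': 0.0, 'joint_positions': array([-1.28406603e+00,  8.79295997e-02,  1.37226912e+00,  2.49497957e-06,
        1.68359005e+00, -1.03070936e-01]), 'dq': array([ 4.08249186e-05,  5.63556724e-04,  2.65055578e-04, -3.19594835e-04,
       -7.02121290e-04,  1.74741690e-04]), 'joint_efforts': array([-1.52303110e-04, -3.40180814e+01, -3.02424753e+01,  7.19401217e-02,
        3.30155867e-02, -1.76321901e-04]), 'position': array([ 0.20885561, -0.50820026,  0.20431052]), 'orientation': array([-3.07996685e+00, -6.08006064e-01,  3.12239558e-04]), 'force': array([-0.26304933, -0.18303354, -0.2146051 ]), 'ft_torque': array([ 0.00778986,  0.02443669, -0.00965862]), 'opening': 0.09391390559897729}
scene {'fx': 445.2498047895651, 'fy': 445.2498047895651, 'cx': 324.618036553217, 'cy': 198.37323666399513, 'k1': -0.031913191817699776, 'xyz': array([0.08746317, 0.80649769, 0.55068868]), 'attitude': array([-0.69635708,  2.39044522, -1.37107798])}
top {'fx': 426.7629210456299, 'fy': 426.7629210456299, 'cx': 329.4318989101716, 'cy': 197.38599162475603, 'k1': -0.02555178759413914, 'xyz': array([0.42262208, 0.11246254, 1.09292052]), 'attitude': array([-2.19052979,  2.12762993, -0.12740811])}
```

View pics/top0.png

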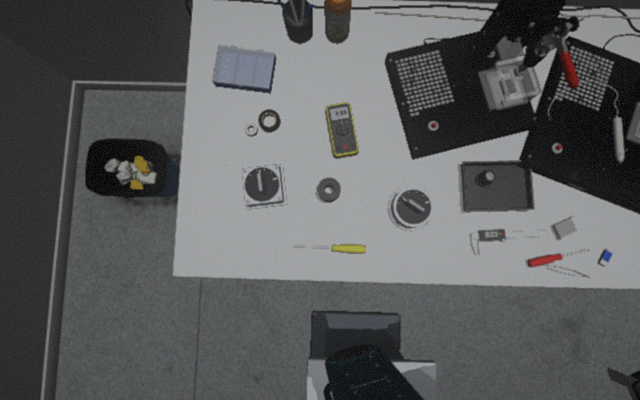

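View pics/scene0.png

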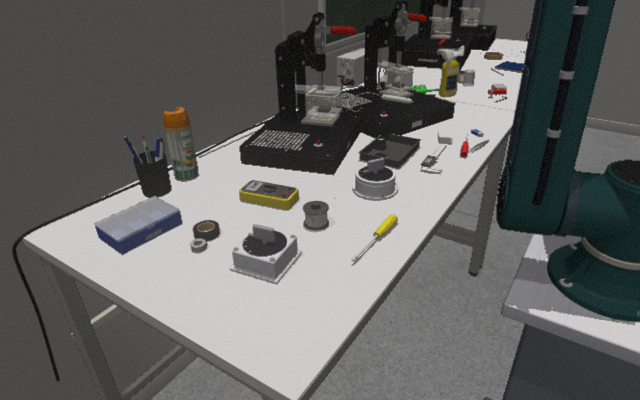

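The top view shows the round drive at about (410,207) and the square one at (263,185). In the scene view they are at (375,180) and (266,245). I'll zoom in on the round drive.

```bash
cat > h.py <<'E'
import numpy as np,cv2
from scipy.spatial.transform import Rotation as R
def ray(c,uv):
    K=np.array([[c["fx"],0,c["cx"]],[0,c["fy"],c["cy"]],[0,0,1]])
    n=cv2.undistortPoints(np.array(uv,float).reshape(-1,1,2),K,np.array([c["k1"],0,0,0.]))[:,0]
    return R.from_rotvec(c["attitude"]).apply(np.c_[n,np.ones(len(n))])
def onz(c,uv,z):
    d=ray(c,uv);o=np.array(c["xyz"]);return o+d*((z-o[2])/d[:,2])[:,None]
def proj(c,P):
    p=R.from_rotvec(c["attitude"]).inv().apply(np.atleast_2d(P)-c["xyz"]);n=p[:,:2]/p[:,2:]
    n=n*(1+c["k1"]*(n**2).sum(1,keepdims=True));return n*[c["fx"],c["fy"]]+[c["cx"],c["cy"]]
E
python3 - <<'E'
import pickle,cv2,numpy as np
from h import *
t=pickle.load(open("top.pkl","rb"));s=pickle.load(open("scene.pkl","rb"))
a=cv2.resize(t["color"][178:238,375:445],None,fx=8,fy=8,interpolation=cv2.INTER_CUBIC)
cv2.imwrite("pics/zt0.png",a[:,:,::-1])
a=cv2.resize(s["color"][145:205,340:410],None,fx=8,fy=8,interpolation=cv2.INTER_CUBIC)
cv2.imwrite("pics/zs0.png",a[:,:,::-1])
print(onz(t,[[410,207]],.045),onz(t,[[262,183]],.045))
for p in [(410,207),(412,204),(262,185),(488,175),(328,189),(380,215)]: 
    print(p,t["depth"][p[1],p[0]])
E
```

```text
[[ 0.53000456 -0.08382507  0.045     ]] [[0.5792012  0.28421598 0.045     ]]
(410, 207) 1.0505159
(412, 204) 1.0180572
(262, 185) 1.024262
(488, 175) 1.0553932
(328, 189) 1.0993133
(380, 215) 1.0937132
```

View pics/zt0.png

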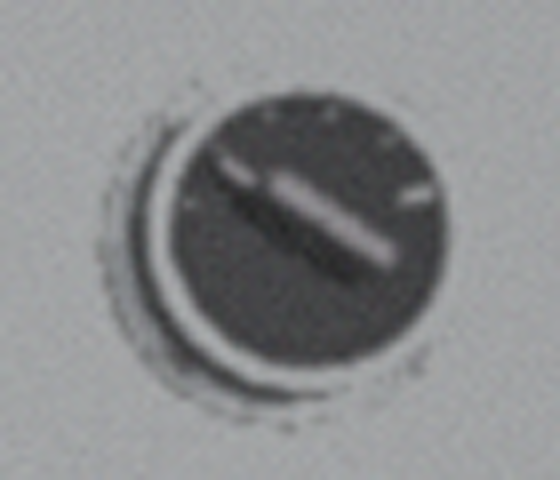

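View pics/zs0.png

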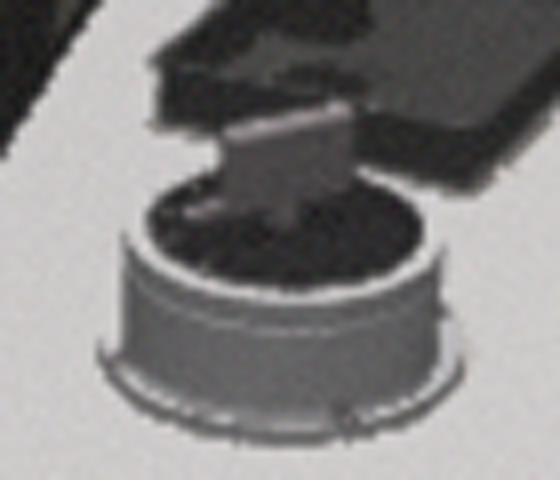

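```bash
python3 - <<'E'
import pickle,cv2,numpy as np
from h import *
t=pickle.load(open("top.pkl","rb"));s=pickle.load(open("scene.pkl","rb"))
zt=lambda x,y:[375+(x+.5)/8-.5,178+(y+.5)/8-.5]
zs=lambda x,y:[340+(x+.5)/8-.5,145+(y+.5)/8-.5]
g=cv2.cvtColor(t["color"],cv2.COLOR_RGB2GRAY)[178:238,375:445]
m=(cv2.resize(g,None,fx=8,fy=8,interpolation=cv2.INTER_CUBIC)<95).astype(np.uint8)
cs,_=cv2.findContours(m,cv2.RETR_EXTERNAL,cv2.CHAIN_APPROX_NONE)
c=max(cs,key=cv2.contourArea);h=cv2.convexHull(c);print(cv2.minEnclosingCircle(c),cv2.fitEllipse(h))
ctr=onz(t,[zt(310,230)],.045)[0]
e=onz(t,[zt(447,230),zt(173,230),zt(310,93),zt(310,367)],.045);print("dial",ctr,e,e.mean(0))
b=onz(t,[zt(272,180),zt(393,262)],.083);bc=b.mean(0);print("bar",b,bc,np.linalg.norm(b[0]-b[1]))
n=onz(t,[zt(222,160)],.056)[0]
mk=onz(t,[zt(418,193)],.046)[0]
d=b[0]-b[1];print("bar ang",np.arctan2(d[1],d[0]))
for c0 in(ctr,bc,e.mean(0)):
  print("nose",np.arctan2(*(n-c0)[1::-1]),np.linalg.norm((n-c0)[:2]),"mark",np.arctan2(*(mk-c0)[1::-1]))
# scene
b2=onz(s,[zs(225,133),zs(345,105)],.083);print("scene bar",b2,b2.mean(0))
print("scene nose",onz(s,[zs(190,212)],.056))
q=onz(t,[[262,185]],.083);print(q)
E
```

```text
((308.6112976074219, 230.43190002441406), 137.31582641601562) ((308.5694885253906, 230.30364990234375), (267.9570617675781, 273.7283630371094), 121.59003448486328)
dial [ 0.53194734 -0.09200618  0.045     ] [[ 0.53317325 -0.13439458  0.045     ]
 [ 0.53072112 -0.04967066  0.045     ]
 [ 0.57464985 -0.09176197  0.045     ]
 [ 0.48964784 -0.09226513  0.045     ]] [ 0.53204801 -0.09202308  0.045     ]
bar [[ 0.54262682 -0.07316284  0.083     ]
 [ 0.51913929 -0.10936388  0.083     ]] [ 0.53088305 -0.09126336  0.083     ] 0.043152982990395244
bar ang 0.9952594710817129
nose 0.9803353194618983 0.035213056137905006 mark -1.2143233850289892
nose 0.9434751135154433 0.035212465567863796 mark -1.1940756573340248
nose 0.9829806949688623 0.03517117358294 mark -1.216826572483818
scene bar [[ 0.54411313 -0.07439826  0.083     ]
 [ 0.52190704 -0.11145951  0.083     ]] [ 0.53301009 -0.09292889  0.083     ]
scene nose [[ 0.55269307 -0.06933589  0.056     ]]
[[0.56868773 0.27775475 0.083     ]]
```

Emit:
{"name": "arm_command", "arguments": {"claw": 0.7, "moves": [{"slide": [1.9,-1.1,0]},{"slide": [1.9,-1.1,0]},{"slide": [1.9,-1.1,0]},{"slide": [1.9,-1.1,0]},{"slide": [1.9,-1.1,0]},{"slide": [1.9,-1.1,0]},{"slide": [1.9,-1.1,0]},{"slide": [1.9,-1.1,0]},{"slide": [1.9,-1.1,0]},{"slide": [1.9,-1.1,0]},{"slide": [1.9,-1.1,0]},{"slide": [1.9,-1.1,0]}]}}

```text
$.moves[0]: bad value
```

Emit:
{"name": "arm_command", "arguments": {"moves": [{"slide": [1.9,-1.1,0]},{"slide": [1.9,-1.1,0]},{"slide": [1.9,-1.1,0]},{"slide": [1.9,-1.1,0]},{"slide": [1.9,-1.1,0]},{"slide": [1.9,-1.1,0]},{"slide": [1.9,-1.1,0]},{"slide": [1.9,-1.1,0]},{"slide": [1.9,-1.1,0]},{"slide": [1.9,-1.1,0]},{"slide": [1.9,-1.1,0]},{"slide": [1.9,-1.1,0]}]}}

```text
$.moves[0]: bad value
```

Emit:
{"name": "arm_command", "arguments": {"moves": [{"angular": [0,0,-0.1]},{"angular": [0,0,-0.1]},{"angular": [0,0,-0.1]},{"angular": [0,0,-0.1]},{"angular": [0,0,-0.1]},{"angular": [0,0,-0.1]},{},{}]}}

```text
$.moves[0]: bad value
```

```bash
cat >> h.py <<'E'
C=np.array([.5318,-.0918])
def rep(s,psi_t,z,C=C):
    Rm=R.from_rotvec(s["orientation"]).as_matrix();x=Rm[:,0];psi=np.arctan2(x[1],x[0])
    e=np.r_[C,z]-s["position"]
    print("t",s["t"],"pos",s["position"].round(4),"psi",psi.round(3),"zaxis",Rm[:,2].round(3),"q1,q6",s["joint_positions"][[0,5]].round(3))
    print("slide cm",(Rm.T@e*100).round(2),"turn z",round(-(psi_t-psi),3),"F",s["force"].round(2),"T",s["ft_torque"].round(3),"open",s["opening"])
E
python3 - <<'E'
from plant import robot
from h import *
rep(robot.state(),.99,.056)
E
```

```text
t 0.1 pos [ 0.2089 -0.5083  0.2044] psi 0.39 zaxis [-0.001  0.002 -1.   ] q1,q6 [-1.284 -0.103]
slide cm [ 45.69 -26.22  14.9 ] turn z -0.6 F [-0.2  -0.31  0.06] T [-0.016 -0.048 -0.016] open 0.09406792043710553
```

Emit:
{"name": "arm_command", "arguments": {"claw": 0.7, "moves": [{"slide": [1.9,-1.1,0],"angular": [0,0,0]},{"slide": [1.9,-1.1,0],"angular": [0,0,0]},{"slide": [1.9,-1.1,0],"angular": [0,0,0]},{"slide": [1.9,-1.1,0],"angular": [0,0,0]},{"slide": [1.9,-1.1,0],"angular": [0,0,0]},{"slide": [1.9,-1.1,0],"angular": [0,0,0]},{"slide": [1.9,-1.1,0],"angular": [0,0,0]},{"slide": [1.9,-1.1,0],"angular": [0,0,0]},{"slide": [1.9,-1.1,0],"angular": [0,0,0]},{"slide": [1.9,-1.1,0],"angular": [0,0,0]},{"slide": [1.9,-1.1,0],"angular": [0,0,0]},{"slide": [1.9,-1.1,0],"angular": [0,0,0]}]}}

```text
t: 1.1
position: [0.37, -0.2988, 0.2049]
orientation: [-3.081, -0.608, 0.001]
force: [0.9, -0.5, 0.3]
opening: 0.0656
```

Emit:
{"name": "arm_command", "arguments": {"moves": [{"slide": [1.9,-1.1,0],"angular": [0,0,0]},{"slide": [1.9,-1.1,0],"angular": [0,0,0]},{"slide": [1.9,-1.1,0],"angular": [0,0,0]},{"slide": [1.9,-1.1,0],"angular": [0,0,0]},{"slide": [1.9,-1.1,0],"angular": [0,0,0]},{"slide": [1.9,-1.1,0],"angular": [0,0,0]},{"slide": [1.9,-1.1,0],"angular": [0,0,0]},{"slide": [1.9,-1.1,0],"angular": [0,0,0]},{"slide": [1.9,-1.1,0],"angular": [0,0,0]},{"slide": [1.9,-1.1,0],"angular": [0,0,0]},{"slide": [1.9,-1.1,0],"angular": [0,0,0]},{"slide": [1.9,-1.1,0],"angular": [0,0,0]}]}}

```text
t: 2.1
position: [0.5307, -0.0902, 0.2048]
orientation: [-3.082, -0.608, 0.002]
force: [-0.5, 0.1, 0.3]
opening: 0.0657
```

Emit:
{"name": "arm_command", "arguments": {"moves": [{"slide": [0,0,0],"angular": [0,0,-0.1]},{"slide": [0,0,0],"angular": [0,0,-0.1]},{"slide": [0,0,0],"angular": [0,0,-0.1]},{"slide": [0,0,0],"angular": [0,0,-0.1]},{"slide": [0,0,0],"angular": [0,0,-0.1]},{"slide": [0,0,0],"angular": [0,0,-0.1]},{"slide": [0,0,0],"angular": [0,0,0]},{"slide": [0,0,0],"angular": [0,0,0]}]}}

```text
t: 2.77
position: [0.5303, -0.0912, 0.2049]
orientation: [-2.766, -1.488, 0.001]
force: [-0.1, -0.6, 0.2]
opening: 0.066
```

```bash
python3 - <<'E'
from plant import robot
from h import *
rep(robot.state(),.99,.056)
E
```

```text
t 2.7667 pos [ 0.5303 -0.0912  0.2049] psi 0.987 zaxis [-0.001  0.    -1.   ] q1,q6 [-0.276  0.308]
slide cm [ 0.04  0.17 14.89] turn z -0.003 F [-0.13 -0.64  0.25] T [-0.016 -0.033 -0.048] open 0.06596234765295249
```

Emit:
{"name": "arm_command", "arguments": {"moves": [{"slide": [0,0.2,2],"angular": [0,0,0]},{"slide": [0,0,2],"angular": [0,0,0]},{"slide": [0,0,2],"angular": [0,0,0]},{"slide": [0,0,2],"angular": [0,0,0]},{"slide": [0,0,2],"angular": [0,0,0]},{"slide": [0,0,1],"angular": [0,0,0]},{"slide": [0,0,1],"angular": [0,0,0]},{"slide": [0,0,1],"angular": [0,0,0]},{"slide": [0,0,1],"angular": [0,0,0]},{"slide": [0,0,0.9],"angular": [0,0,0]},{"slide": [0,0,0],"angular": [0,0,0]},{"slide": [0,0,0],"angular": [0,0,0]}]}}

```text
t: 3.77
position: [0.532, -0.0923, 0.0561]
orientation: [-2.764, -1.492, 0.001]
force: [-0.0, -0.1, 0.5]
opening: 0.0659
```

Emit:
{"name": "arm_command", "arguments": {"claw": 0, "moves": [{"slide": [0,0,0],"angular": [0,0,0]},{"slide": [0,0,0],"angular": [0,0,0]},{"slide": [0,0,0],"angular": [0,0,0]},{"slide": [0,0,0],"angular": [0,0,0]},{"slide": [0,0,0],"angular": [0,0,0]},{"slide": [0,0,0],"angular": [0,0,0]},{"slide": [0,0,0],"angular": [0,0,0]},{"slide": [0,0,0],"angular": [0,0,0]},{"slide": [0,0,0],"angular": [0,0,0]},{"slide": [0,0,0],"angular": [0,0,0]}]}}

```text
t: 4.6
position: [0.5316, -0.092, 0.0565]
orientation: [-2.763, -1.492, 0.001]
force: [-2.2, 0.9, 1.2]
opening: 0.0102
```

```bash
python3 - <<'E'
from plant import robot
from h import *
rep(robot.state(),.99,.056)
c=robot.read_camera("scene")
a=cv2.resize(c["color"][110:210,320:430],None,fx=6,fy=6,interpolation=cv2.INTER_CUBIC)
cv2.imwrite("pics/g1.png",a[:,:,::-1])
E
```

```text
t 4.6 pos [ 0.5316 -0.092   0.0565] psi 0.99 zaxis [-0.001  0.001 -1.   ] q1,q6 [-0.277  0.304]
slide cm [0.03 0.01 0.05] turn z -0.0 F [-2.19  0.87  1.17] T [0.145 0.27  0.068] open 0.01018813206109356
```

View pics/g1.png

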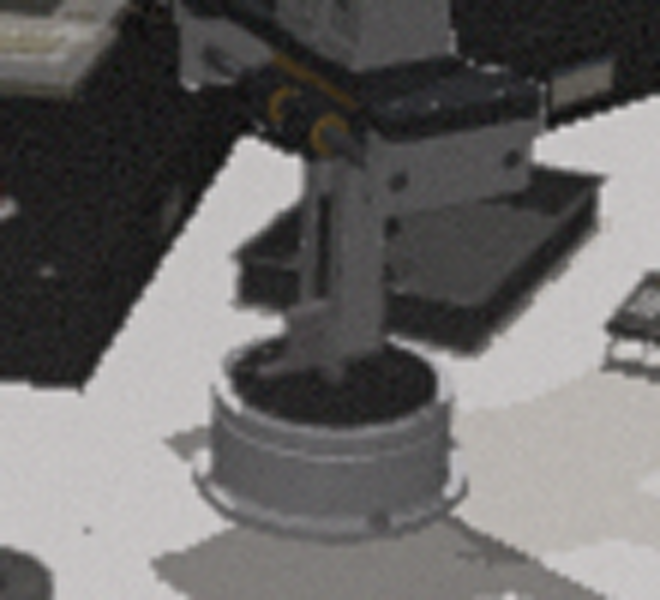

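The bar is held between the fingers at (340,330), with the nose at (270,370) and the opening at 10.2 mm. I'll wind 1.1 rad clockwise.

Emit:
{"name": "arm_command", "arguments": {"moves": [{"slide": [0,0,0],"angular": [0,0,0.1]},{"slide": [0,0,0],"angular": [0,0,0.1]},{"slide": [0,0,0],"angular": [0,0,0.1]},{"slide": [0,0,0],"angular": [0,0,0.1]},{"slide": [0,0,0],"angular": [0,0,0.1]},{"slide": [0,0,0],"angular": [0,0,0.1]},{"slide": [0,0,0],"angular": [0,0,0.1]},{"slide": [0,0,0],"angular": [0,0,0.1]},{"slide": [0,0,0],"angular": [0,0,0.1]},{"slide": [0,0,0],"angular": [0,0,0.1]},{"slide": [0,0,0],"angular": [0,0,0.1]},{"slide": [0,0,0],"angular": [0,0,0]}]}}

```text
t: 5.65
position: [0.531, -0.0908, 0.0564]
orientation: [-3.134, 0.177, 0.004]
force: [-4.3, 3.8, 3.6]
opening: 0.0098
```

```bash
python3 - <<'E'
from plant import robot
from h import *
rep(robot.state(),-.11,.056)
E
```

```text
t 5.65 pos [ 0.531  -0.0908  0.0564] psi -0.113 zaxis [-0.003  0.003 -1.   ] q1,q6 [-0.276  1.408]
slide cm [0.09 0.09 0.04] turn z -0.003 F [-4.33  3.84  3.58] T [0.738 0.692 0.018] open 0.009788115516705918
```

Emit:
{"name": "arm_command", "arguments": {"claw": 0.7, "moves": [{"slide": [0,0,0],"angular": [0,0,0]},{"slide": [0,0,0],"angular": [0,0,0]},{"slide": [0,0,0],"angular": [0,0,0]},{"slide": [0,0,0],"angular": [0,0,0]},{"slide": [0,0,0],"angular": [0,0,0]},{"slide": [0,0,0],"angular": [0,0,0]},{"slide": [0,0,0],"angular": [0,0,0]},{"slide": [0,0,0],"angular": [0,0,0]}]}}

```text
t: 6.32
position: [0.5322, -0.0925, 0.0565]
orientation: [3.137, -0.173, 0.0]
force: [0.2, 0.0, 0.4]
opening: 0.0596
```

Emit:
{"name": "arm_command", "arguments": {"moves": [{"slide": [0,0,-1],"angular": [0,0,0]},{"slide": [0,0,-1],"angular": [0,0,0]},{"slide": [0,0,-1],"angular": [0,0,0]},{"slide": [0,0,-1],"angular": [0,0,0]},{"slide": [0,0,-1],"angular": [0,0,0]},{"slide": [0,0,-1],"angular": [0,0,0]},{"slide": [0,0,0],"angular": [0,0,0]}]}}

```text
t: 6.9
position: [0.5338, -0.0929, 0.1199]
orientation: [3.136, -0.173, 0.009]
force: [0.6, -0.3, 0.3]
opening: 0.0656
```

```bash
python3 - <<'E'
from plant import robot
from h import *
rep(robot.state(),-.11,.056)
c=robot.read_camera("scene")
a=cv2.resize(c["color"][110:210,320:430],None,fx=6,fy=6,interpolation=cv2.INTER_CUBIC)
cv2.imwrite("pics/g2.png",a[:,:,::-1])
E
```

```text
t 6.9 pos [ 0.5338 -0.0929  0.1199] psi -0.11 zaxis [ 0.005 -0.002 -1.   ] q1,q6 [-0.277  1.404]
slide cm [-0.25 -0.09  6.39] turn z -0.0 F [ 0.56 -0.29  0.28] T [0.032 0.008 0.004] open 0.06562985940608913
```

View pics/g2.png

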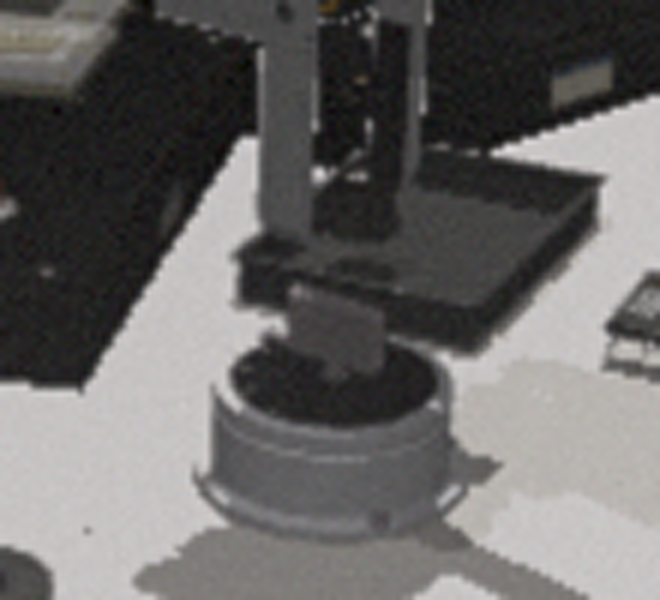

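The bar at (290–385, 285–375) has turned and stayed put. The fingers are clear above it. Next I'll flip the wrist half a turn, to keep it within joint range, and regrasp.

```bash
python3 - <<'E'
from plant import robot
from h import *
c=robot.read_camera("scene")
zs=lambda x,y:[320+(x+.5)/6-.5,110+(y+.5)/6-.5]
b=onz(c,[zs(290,287),zs(385,325)],.083);d=b[0]-b[1];print(b,b.mean(0),np.arctan2(d[1],d[0]),np.linalg.norm(d))
E
```

```text
[[ 0.55399947 -0.09400643  0.083     ]
 [ 0.50413354 -0.08163434  0.083     ]] [ 0.52906651 -0.08782038  0.083     ] -0.2431964338447764 0.0513778105689257
```

Emit:
{"name": "arm_command", "arguments": {"moves": [{"slide": [0,0,0],"angular": [0,0,-0.12]},{"slide": [0,0,0],"angular": [0,0,-0.12]},{"slide": [0,0,0],"angular": [0,0,-0.12]},{"slide": [0,0,0],"angular": [0,0,-0.12]},{"slide": [0,0,0],"angular": [0,0,-0.12]},{"slide": [0,0,0],"angular": [0,0,-0.12]},{"slide": [0,0,0],"angular": [0,0,-0.12]},{"slide": [0,0,0],"angular": [0,0,-0.12]},{"slide": [0,0,0],"angular": [0,0,-0.12]},{"slide": [0,0,0],"angular": [0,0,-0.12]},{"slide": [0,0,0],"angular": [0,0,-0.12]},{"slide": [0,0,0],"angular": [0,0,-0.12]}]}}

```text
t: 8.0
position: [0.5315, -0.0922, 0.1153]
orientation: [-2.465, -1.945, 0.002]
force: [-0.6, -0.4, 0.1]
opening: 0.0658
```

Emit:
{"name": "arm_command", "arguments": {"moves": [{"slide": [0,0,0],"angular": [0,0,-0.12]},{"slide": [0,0,0],"angular": [0,0,-0.12]},{"slide": [0,0,0],"angular": [0,0,-0.12]},{"slide": [0,0,0],"angular": [0,0,-0.12]},{"slide": [0,0,0],"angular": [0,0,-0.12]},{"slide": [0,0,0],"angular": [0,0,-0.12]},{"slide": [0,0,0],"angular": [0,0,-0.12]},{"slide": [0,0,0],"angular": [0,0,-0.12]},{"slide": [0,0,0],"angular": [0,0,-0.12]},{"slide": [0,0,0],"angular": [0,0,-0.12]},{"slide": [0,0,0],"angular": [0,0,-0.12]},{"slide": [0,0,0],"angular": [0,0,-0.12]}]}}

```text
t: 9.0
position: [0.5315, -0.0922, 0.1153]
orientation: [-0.571, -3.087, -0.0]
force: [0.1, -0.2, -0.3]
opening: 0.0657
```

Emit:
{"name": "arm_command", "arguments": {"moves": [{"slide": [0,0,0],"angular": [0,0,-0.09]},{"slide": [0,0,0],"angular": [0,0,-0.09]},{"slide": [0,0,0],"angular": [0,0,-0.08]},{"slide": [0,0,0],"angular": [0,0,0]},{"slide": [0,0,0],"angular": [0,0,0]}]}}

```text
t: 9.42
position: [0.5317, -0.0922, 0.1156]
orientation: [-0.179, -3.135, -0.0]
force: [0.0, 0.5, 0.2]
opening: 0.0657
```

```bash
python3 - <<'E'
from plant import robot
from h import *
rep(robot.state(),3.03,.056)
E
```

```text
t 9.4167 pos [ 0.5317 -0.0922  0.1156] psi 3.028 zaxis [-0.002  0.    -1.   ] q1,q6 [-0.277 -1.734]
slide cm [-0.02  0.04  5.96] turn z -0.002 F [0.01 0.48 0.19] T [ 0.11  -0.115  0.067] open 0.06570419512974075
```

Emit:
{"name": "arm_command", "arguments": {"moves": [{"slide": [0,0,1],"angular": [0,0,0]},{"slide": [0,0,1],"angular": [0,0,0]},{"slide": [0,0,1],"angular": [0,0,0]},{"slide": [0,0,1],"angular": [0,0,0]},{"slide": [0,0,1],"angular": [0,0,0]},{"slide": [0,0,0.9],"angular": [0,0,0]},{"slide": [0,0,0],"angular": [0,0,0]},{"slide": [0,0,0],"angular": [0,0,0]}]}}

```text
t: 10.08
position: [0.5316, -0.0922, 0.0565]
orientation: [-0.176, -3.135, -0.0]
force: [0.6, 0.8, -0.9]
opening: 0.0659
```

Emit:
{"name": "arm_command", "arguments": {"claw": 0, "moves": [{"slide": [0,0,0],"angular": [0,0,0]},{"slide": [0,0,0],"angular": [0,0,0]},{"slide": [0,0,0],"angular": [0,0,0]},{"slide": [0,0,0],"angular": [0,0,0]},{"slide": [0,0,0],"angular": [0,0,0]},{"slide": [0,0,0],"angular": [0,0,0]},{"slide": [0,0,0],"angular": [0,0,0]},{"slide": [0,0,0],"angular": [0,0,0]},{"slide": [0,0,0],"angular": [0,0,0]},{"slide": [0,0,0],"angular": [0,0,0]}]}}

```text
t: 10.92
position: [0.5323, -0.091, 0.0575]
orientation: [0.175, 3.137, 0.004]
force: [0.3, 4.6, 0.5]
opening: 0.01
```

Emit:
{"name": "arm_command", "arguments": {"moves": [{"slide": [0,0,0],"angular": [0,0,0.1]},{"slide": [0,0,0],"angular": [0,0,0.1]},{"slide": [0,0,0],"angular": [0,0,0.1]},{"slide": [0,0,0],"angular": [0,0,0.1]},{"slide": [0,0,0],"angular": [0,0,0.1]},{"slide": [0,0,0],"angular": [0,0,0.1]},{"slide": [0,0,0],"angular": [0,0,0.1]},{"slide": [0,0,0],"angular": [0,0,0.1]},{"slide": [0,0,0],"angular": [0,0,0.1]},{"slide": [0,0,0],"angular": [0,0,0.1]},{"slide": [0,0,0],"angular": [0,0,0]}]}}

```text
t: 11.83
position: [0.5323, -0.0911, 0.0575]
orientation: [-1.659, -2.667, -0.003]
force: [0.4, 4.6, 0.5]
opening: 0.0095
```

```bash
python3 - <<'E'
from plant import robot
from h import *
rep(robot.state(),1.93,.056)
E
```

```text
t 11.8333 pos [ 0.5323 -0.0911  0.0575] psi 2.029 zaxis [ 0.     0.002 -1.   ] q1,q6 [-0.276 -0.734]
slide cm [-0.04 -0.08  0.15] turn z 0.099 F [0.4  4.58 0.51] T [ 0.964 -0.225  0.012] open 0.00951564403842099
```

Emit:
{"name": "arm_command", "arguments": {"moves": [{"slide": [0,0,0],"angular": [0,0,0.05]},{"slide": [0,0,0],"angular": [0,0,0.05]},{"slide": [0,0,0],"angular": [0,0,0.03]},{"slide": [0,0,0],"angular": [0,0,0]},{"slide": [0,0,0],"angular": [0,0,0]}]}}

```text
t: 12.25
position: [0.5323, -0.0911, 0.0575]
orientation: [-1.823, -2.558, -0.003]
force: [0.1, 4.8, 0.7]
opening: 0.0098
```

```bash
python3 - <<'E'
from plant import robot
from h import *
rep(robot.state(),1.93,.056)
E
```

```text
t 12.25 pos [ 0.5323 -0.0911  0.0575] psi 1.903 zaxis [ 0.     0.002 -1.   ] q1,q6 [-0.276 -0.609]
slide cm [-0.05 -0.07  0.15] turn z -0.027 F [0.06 4.83 0.67] T [ 0.944 -0.178  0.053] open 0.009844974383301197
```

Emit:
{"name": "arm_command", "arguments": {"moves": [{"slide": [0,0,0],"angular": [0,0,0.04]},{"slide": [0,0,0],"angular": [0,0,0.04]},{"slide": [0,0,0],"angular": [0,0,0]},{"slide": [0,0,0],"angular": [0,0,0]}]}}

```text
t: 12.58
position: [0.5323, -0.0911, 0.0575]
orientation: [-1.922, -2.484, -0.003]
force: [0.6, 5.9, 1.3]
opening: 0.0101
```

```bash
python3 - <<'E'
from plant import robot
from h import *
rep(robot.state(),1.93,.056)
E
```

```text
t 12.5833 pos [ 0.5323 -0.0911  0.0575] psi 1.825 zaxis [ 0.     0.002 -1.   ] q1,q6 [-0.276 -0.53 ]
slide cm [-0.06 -0.07  0.15] turn z -0.105 F [0.62 5.91 1.32] T [ 0.892 -0.191  0.554] open 0.010119641225642373
```

The torque jumped from 0.05 to 0.55 N m, so the key is at its stop. I'll release, lift and look.

Emit:
{"name": "arm_command", "arguments": {"claw": 0.7, "moves": [{"slide": [0,0,0],"angular": [0,0,0]},{"slide": [0,0,0],"angular": [0,0,0]},{"slide": [0,0,0],"angular": [0,0,0]},{"slide": [0,0,0],"angular": [0,0,0]},{"slide": [0,0,0],"angular": [0,0,0]},{"slide": [0,0,0],"angular": [0,0,0]},{"slide": [0,0,0],"angular": [0,0,0]},{"slide": [0,0,0],"angular": [0,0,0]}]}}

```text
t: 13.25
position: [0.5321, -0.0925, 0.0575]
orientation: [1.928, 2.48, -0.0]
force: [0.2, 1.0, -0.2]
opening: 0.06
```

Emit:
{"name": "arm_command", "arguments": {"moves": [{"slide": [0,0,-1],"angular": [0,0,0]},{"slide": [0,0,-1],"angular": [0,0,0]},{"slide": [0,0,-1],"angular": [0,0,0]},{"slide": [0,0,-1],"angular": [0,0,0]},{"slide": [0,0,-2],"angular": [0,0,0]},{"slide": [0,0,-2],"angular": [0,0,0]},{"slide": [0,0,-2],"angular": [0,0,0]},{"slide": [0,0,-2],"angular": [0,0,0]},{"slide": [0,0,-2],"angular": [0,0,0]},{"slide": [0,0,0],"angular": [0,0,0]}]}}

```text
t: 14.08
position: [0.5346, -0.093, 0.204]
orientation: [1.922, 2.472, 0.006]
force: [0.4, -0.3, 0.6]
opening: 0.066
```

Emit:
{"name": "arm_command", "arguments": {"moves": [{"slide": [-2,1,0],"angular": [0,0,0]},{"slide": [-2,1,0],"angular": [0,0,0]},{"slide": [-2,1,0],"angular": [0,0,0]},{"slide": [-2,1,0],"angular": [0,0,0]},{"slide": [-2,1,0],"angular": [0,0,0]},{"slide": [-2,1,0],"angular": [0,0,0]},{"slide": [-2,1,0],"angular": [0,0,0]},{"slide": [-2,1,0],"angular": [0,0,0]},{"slide": [-2,1,0],"angular": [0,0,0]},{"slide": [-2,1,0],"angular": [0,0,0]},{"slide": [-2,1,0],"angular": [0,0,0]},{"slide": [-2,1,0],"angular": [0,0,0]}]}}

```text
t: 15.08
position: [0.708, -0.2961, 0.1966]
orientation: [-1.928, -2.479, 0.0]
force: [0.1, -0.3, 0.5]
opening: 0.0656
```

```bash
python3 - <<'E'
from plant import robot
from h import *
import pickle
rep(robot.state(),1.93,.056)
for n in("scene","top"):
    c=robot.read_camera(n);pickle.dump(c,open(n+"2.pkl","wb"))
    cv2.imwrite(f"pics/{n}2.png",c["color"][:,:,::-1])
a=cv2.resize(c["color"][178:238,375:445],None,fx=8,fy=8,interpolation=cv2.INTER_CUBIC)
cv2.imwrite("pics/zt2.png",a[:,:,::-1])
E
```

```text
t 15.0833 pos [ 0.708  -0.2961  0.1966] psi 1.82 zaxis [-0.001  0.    -1.   ] q1,q6 [-0.47  -0.719]
slide cm [ 24.13 -12.03  14.08] turn z -0.11 F [ 0.12 -0.29  0.54] T [ 0.016 -0.15   0.016] open 0.06563811322060842
```

View pics/zt2.png

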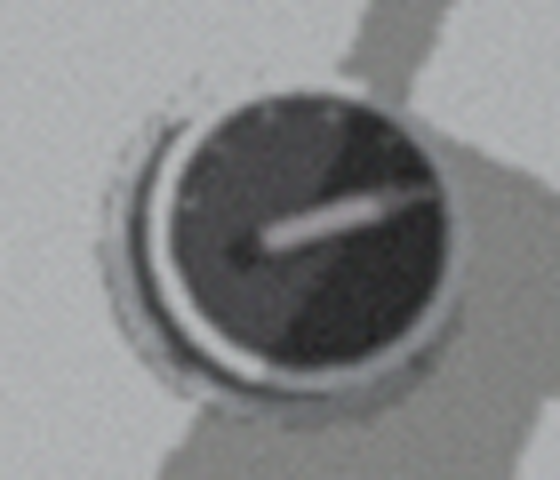

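View pics/scene2.png

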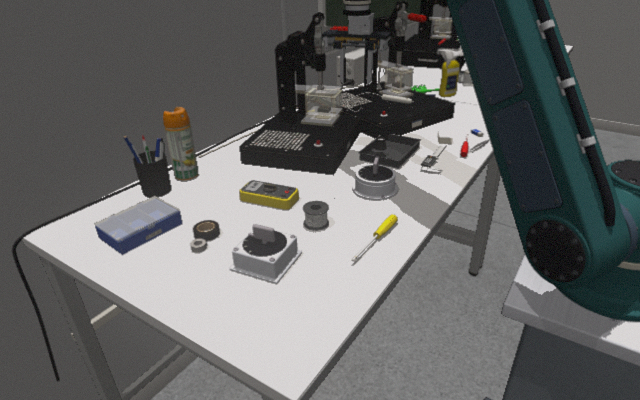

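In the top view the nose at about (420,190) in the zoom lies on the broad mark. The square drive looks unchanged. The gripper stopped near the tall fixture, so I'll back it off a little, check the angle and hand in.

Emit:
{"name": "arm_command", "arguments": {"moves": [{"slide": [1,-0.5,0],"angular": [0,0,0]},{"slide": [2,-1,0],"angular": [0,0,0]},{"slide": [2,-1,0],"angular": [0,0,0]},{"slide": [1,-0.5,0],"angular": [0,0,0]},{"slide": [0,0,0],"angular": [0,0,0]},{"slide": [0,0,0],"angular": [0,0,0]},{"slide": [0,0,0],"angular": [0,0,0]}]}}

```text
t: 15.77
position: [0.6638, -0.245, 0.1974]
orientation: [1.928, 2.479, -0.001]
force: [-0.9, 0.1, -0.5]
opening: 0.066
```

```bash
python3 - <<'E'
from plant import robot
from h import *
import pickle
t0=pickle.load(open("top.pkl","rb"));t=pickle.load(open("top2.pkl","rb"))
zt=lambda x,y:[375+(x+.5)/8-.5,178+(y+.5)/8-.5]
b=onz(t,[zt(265,242),zt(382,205)],.083);d=b[1]-b[0];print("bar",np.arctan2(d[1],d[0]))
print("square diff",cv2.absdiff(t0["color"],t["color"])[160:210,240:290].max(),cv2.absdiff(t0["color"],t["color"])[160:210,240:290].mean())
s=robot.state();print(s["t"],s["position"],s["force"],abs(s["dq"]).max())
robot.close_job()
E
```

```text
bar -1.2369068695005394
square diff 25 10.557333333333334
15.7667 [ 0.66381328 -0.24500547  0.19737713] [-0.92238782  0.13833422 -0.47908455] 0.016933704564220824
the job is handed in; nothing more can be done
```

The round drive's key is wound to its stop with its nose on the broad white mark, and I handed the job in at about 15.8 s of the 48 s allowed.

- **Winding:** I wound the key about 1.1 rad, let go completely and lifted clear. After turning the wrist half a turn, I took a fresh hold and wound it to the stop. There the torque about the vertical axis jumped from 0.05 to 0.55 N m. I then released the key and lifted away.
- **Key position:** in the last top view the bar stands at −1.24 rad. I measured the broad mark at about −1.21 rad, so they agree within 0.03 rad.
- **Square drive:** it looks the same in the before and after pictures. I checked this by eye; the pixel difference there was small but not zero (mean 10.6, max 25 of 255), partly camera noise.
- **Arm at hand-in:** it stood clear at z ≈ 0.20 m with about 1 N on the force sensor, which is about the noise I saw moving in free air.
- **Disagreements:** after the first part turn, a rough reading of the bar from the scene camera was about 0.13 rad off the gripper's angle. The second grasp went on well (opening 10 mm), so I did not follow that up. My first three move calls were refused because rows left out a field; nothing moved.

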